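Find the paint box's hidden catch by feel

TASK

One of the six dark recessed squares in the top of the wooden paint box is a hidden push catch; all six look alike, so feel them with your fingertips until one gives, and press that one fully down so that the lid behind springs open. Do not touch the lid itself, and do not pick up, shift or topple the loose jars and the dropper bottle standing in front of the box.

Things in the scene. Friction and masses are not known exactly. Their poses are not given: they have to be found in the camera images.
- case: wooden paint box fixed to the table, 240 (its x) x 118 (its y) x 50 mm high; origin at the centre of its underside, on the table; x points from the end with the squares to the end with the lid (roughly away from the robot), z up. The lid lies level with its top, from x = +57 to +110 mm, behind a 12 mm rail.
- panel (a point): middle of the six dark squares, level with their tops (48 mm above the table, 2 mm below the top of the box); axes as the box's. Square centres: x = -54, 0, +54 mm, y = -27, +27 mm from here. Each is 47 mm wide in a 48 mm well, with 6 mm ribs of lighter wood between. One of the six, at random, is the catch; the other five are rigid.
- lid_mid (a point): middle of the brown wooden lid, 53 (x) x 101 (y) x 5 mm; its far edge is hinged to the box. Not to be touched.
- catch (a joint): how far the catch is pressed down, m: 0 as it stands (level with the other five squares), 0.008 fully down. It is not known which square it is. It begins to give at about 4 N, moves at about 4 to 5 N all the way to a hard stop, and stays where it is left. It takes a fingertip less than 40 mm across placed in the middle of its square.
- case_lid (a joint): opening angle of the lid, hinged on its edge farthest from the squares, rad: 0 shut, 0.5 sprung open. It is linked to the catch and rises with it, 0.0625 rad for each mm; fully open its near edge stands about 27 mm above the top of the box.
- jar_a: small black pigment jar with a grey screw lid, 44 mm across, about 70 mm high, standing loose on the table near the front of the box; origin at the centre of its underside. Leave it alone.
- jar_b: small black pigment jar with a grey screw lid, 44 mm across, about 70 mm high, standing loose on the table near the front of the box; origin at the centre of its underside. Leave it alone.
- dropper: small amber dropper bottle with a black top, 34 mm across, 102 mm high, standing loose on the table near the front of the box; origin at the centre of its underside. Leave it alone.

How it is judged:
At the end, for the whole second after the job is handed in: The catch is down at least 6.5 of its 8 mm, the lid stands open by more than 0.38 rad, and the two jars and the dropper bottle stand upright within 20 mm of where they began (value of joint catch above 0.0065 m and value of joint case_lid above 0.38 rad and distance of each of jar_a, jar_b, dropper from where it was at the start of the episode below 0.02 m and angle between each of jar_a, jar_b, dropper's own z axis and vertical below 0.2 rad); the robot touches nothing.
It fails at once if a jar or the dropper bottle is shifted more than 20 mm, lifted or tipped (distance of any of jar_a, jar_b, dropper from where it was at the start of the episode above 0.02 m or height (world z) of any of jar_a, jar_b, dropper above 0.01 m or angle between any of jar_a, jar_b, dropper's own z axis and vertical above 0.3 rad).
It fails at once if the lid is pushed or lifted by the robot (more than 3 N) (contact force between any of the fingers, the arm and case_lid above 3 N).
It also fails if it takes over 48 s, if anything falls off the work surface, if the arm or the gripper's body presses on something with over 40 N, if the wrist force passes 120 N, or if a joint passes its speed limit or range.

ROBOT

A 6-joint arm with a two-finger parallel gripper is mounted at the origin on a cart in front of the work surface, level with it; the furniture and walls round the work are solid. World frame = base frame: x ahead of the robot, y to its left, z up, the work surface at z = 0. Lengths are in m, angles in rad, forces in N, time in s.
With the tool pointing down it reaches from about 0.3 to 0.775 m from the base axis. Payload 14.6 kg.
Tool frame: the origin (TCP) lies on the centre line of the jaws, within the pads' length; the fingertips stand 19 mm ahead of it and the grasp point (between the pads) is the TCP; y points along the fingers, x is the direction in which the jaws open and shut, and the axes are right-handed (so a half turn about y gives the same grasp; the last joint's range is limited). The gripper opens to 94 mm and grips with 3 to 60 N. Pads are 16 mm wide; open, the fingers measure 119 mm over their backs; the gripper's body (75 mm by 177 mm) begins 78 mm behind the grasp point.
Start: joints at [1.232, 0.3, 1.521, -0, 1.321, -0.067], TCP at [0.148, 0.53, 0.224] pointing down, gripper open.
Joint ranges: [-3.03, 3.03], [-0.79, 2.21], [0.23, 2.52], [-1.04, 4.18], [0, 3.07], [-2.55, 2.55]. Speed limits (rad/s): [2.22, 2.22, 2.57, 3.14, 3.14, 3.14].

INTERFACE

Orientations are given as [roll, pitch, yaw] about the fixed x, y, z axes, in that order (R = Rz(yaw) Ry(pitch) Rx(roll)).
In Python, from station import get_obs, cams, workorder gives the robot as it stands.
- The arm moves only by the shell command python3 -m handwheel 'ROWS' [FORCE]. ROWS is JSON, a list of rows, each an object of numbers: "fingers": the opening, from -1 (shut) to 1 (fully open); "x", "y", "z": the shift along the tool's x, y, z in m; "spin": the turn about the tool's y in degrees. In form: [{"fingers": .., "x": .., "y": .., "z": .., "spin": ..}, ...]. A call has exactly 10 rows; each row is the pose to reach, as a shift and turn from the pose commanded when the call began, along the tool's axes at that moment; what a row does not reach only later rows make up. A row lasts 1/10 s, in which the tool goes at most 50 mm and 8.59 degrees, less where a joint would pass 70% of its speed; a pose out of reach is approached as far as the arm can. A call with a gripper value outside its range is refused whole. The fingers move at their own pace and stop on an object; FORCE is the grip in N (left out, the last holds). Time passes only in rows, so rows that repeat a pose let the fingers close, or fill a call up. It gives the time, the measured TCP pose, the force and the opening at its end, in the units of the state.
- get_obs(): the state, without advancing time (a new reading comes with each control period).
- cams.camera(name): name is "scene" or "top" or "wrist"; returns (picture, depth): 400x640x3 uint8, red, green, blue; 400x640 float32, m along the optical axis (not along the pixel's ray), 0 where there is no reading.
- cams.get_calibration(name): a dict with "fx", "fy", "cx", "cy" (pixels), "dist" ([k1, k2, p1, p2, k3] as OpenCV has them; the pictures are not rectified), "view" (4x4, takes a point from world to camera coordinates). Camera axes: x right, y down, z forward; pixel columns grow to the right and rows downward; lengths in m; the calibration is good to about 2 mm. A picture is of the moment at which its call begins: read the wrist's pose just before it. get_calibration takes no time and is no camera call; for the wrist camera it gives the pose at the moment of the call.
- workorder.hand_in(): hands the job in, once; it reports no verdict.
The state is a dict: "time_s": time; "qpos": joint angles; "joint_vel": joint speeds; "tau": joint torques, N m; "ee_pos": TCP position; "eef_rot": TCP orientation; "force": force on the tool from outside, world axes, zero at the start; "moment": the same for the moment, N m; "grip_width": finger opening in m.
Only numpy, scipy, OpenCV 4.12 (cv2) and the standard library are available. Lean on these libraries where they do the work, as an engineer would, in place of code of your own. Each camera call takes 0.05 s, during which the arm holds its last target. There are 200 camera calls.

## Working session

There is one attempt and no reset: what is moved stays moved. The work goes in short steps, Python scripts to look and compute and a shell command to move; the robot and the scene stay as the last step left them, time stands still between calls to the robot, and variables do not carry over. Pictures are saved under pics/ and viewed, about 8 in all and at most 12, crops included, and the job is handed in when it is done.

```bash
mkdir -p pics
python3 - <<'E'
from station import get_obs,cams
import cv2,numpy as np
o=get_obs();print(o)
for n in("top","scene"):
    p,d=cams.camera(n);cv2.imwrite(f"pics/{n}0.png",p[:,:,::-1]);np.savez(f"{n}0.npz",p=p,d=d)
    c=cams.get_calibration(n);print(n,c)
E
```

```text
{'time_s': 0.0, 'qpos': array([ 1.23241823e+00,  3.00462695e-01,  1.52157374e+00,  2.71995927e-06,
        1.32071474e+00, -6.65943199e-02]), 'joint_vel': array([-0.00091577,  0.00063821,  0.00013152,  0.00065234, -0.00047484,
       -0.00042817]), 'tau': array([ 6.50967522e-04, -5.31794250e+01, -3.52739525e+01,  7.08467234e-02,
        2.42924545e-02, -8.16665647e-05]), 'ee_pos': array([0.14756628, 0.52958299, 0.22389404]), 'eef_rot': array([-1.57071660e+00,  1.15577953e-03,  1.29901192e+00]), 'force': array([ 0.29550091,  0.48324643, -0.08750867]), 'moment': array([ 0.00836467, -0.03379874,  0.0065677 ]), 'grip_width': 0.09400565526258918}
top {'fx': 465.4705855732269, 'fy': 465.4705855732269, 'cx': 322.4195468873672, 'cy': 193.8740891002831, 'dist': array([-0.0750175,  0.       ,  0.       ,  0.       ,  0.       ]), 'view': array([[-0.00588002, -0.99985155,  0.01619579,  0.32775378],
       [-0.98440097,  0.00293966, -0.175915  ,  0.47985257],
       [ 0.17584128, -0.01697753, -0.98427212,  0.87051768],
       [ 0.        ,  0.        ,  0.        ,  1.        ]])}
scene {'fx': 443.2690961154904, 'fy': 443.2690961154904, 'cx': 321.1098032835326, 'cy': 200.0513211945679, 'dist': array([-0.0607972,  0.       ,  0.       ,  0.       ,  0.       ]), 'view': array([[-0.47678807, -0.87883903,  0.01775085,  0.53636311],
       [-0.37219731,  0.18354793, -0.90982379,  0.16292812],
       [ 0.79633052, -0.44039994, -0.41461499,  0.6521023 ],
       [ 0.        ,  0.        ,  0.        ,  1.        ]])}
```

View pics/top0.png

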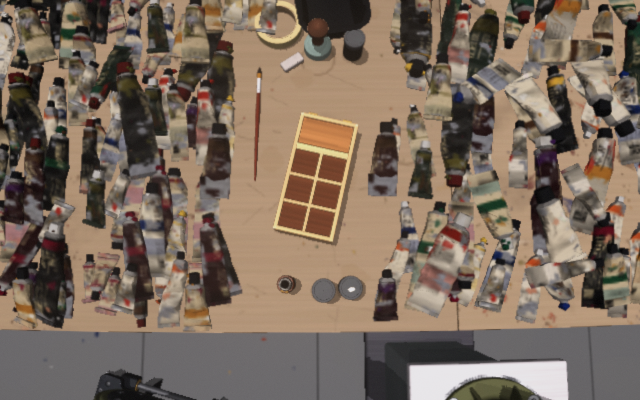

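View pics/scene0.png

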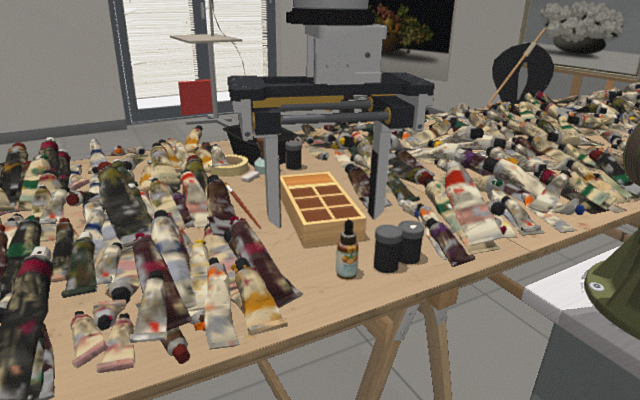

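The top view shows the box with its squares around (310,192) and the lid at (325,132). The dropper (286,284) and jars (325,290) and (351,287) stand in front. The scene view shows the same layout, with the squares around (325,200).

```bash
cat > h.py <<'E'
import cv2,numpy as np
from station import cams
def K(c): return np.array([[c['fx'],0,c['cx']],[0,c['fy'],c['cy']],[0,0,1.]])
def und(c,uv): return cv2.undistortPoints(np.array(uv,float).reshape(-1,1,2),K(c),c['dist']).reshape(-1,2)
def plane(c,uv,z):
    V=c['view'];R=V[:3,:3];o=-R.T@V[:3,3]
    d=np.c_[und(c,uv),np.ones(len(np.reshape(uv,(-1,2))))]@R
    return o+d*((z-o[2])/d[:,2])[:,None]
def tri(c1,a,c2,b):
    X=cv2.triangulatePoints(c1['view'][:3],c2['view'][:3],und(c1,a).T,und(c2,b).T);return (X[:3]/X[3]).T
def squares(p,box,amin,hmax=14,vmax=140):
    h=cv2.cvtColor(p,cv2.COLOR_RGB2HSV);m=((h[...,0]<hmax)&(h[...,1]>110)&(h[...,2]<vmax)).astype(np.uint8)
    k=np.zeros_like(m);x0,y0,x1,y1=box;k[y0:y1,x0:x1]=1;m*=k
    n,l,s,c=cv2.connectedComponentsWithStats(m,connectivity=4)
    return [(c[i],s[i,4]) for i in range(1,n) if s[i,4]>amin]
E
python3 - <<'E'
from h import *
P={n:np.load(n+"0.npz") for n in("top","scene")};C={n:cams.get_calibration(n) for n in P}
for n,b in(("top",(270,145,350,240)),("scene",(280,180,370,230))):
    S=squares(P[n]['p'],b,60);print(n,[(c.round(1).tolist(),int(a)) for c,a in S])
    uv=[c for c,a in S]
    if uv: print(plane(C[n],uv,.048).round(4).tolist())
print(P["top"]['p'][190,290:330:4].tolist(),P["scene"]['p'][192,290:345:5].tolist())
# jars: height via depth
d=P["top"]['d'];c=C["top"];V=c['view']
for uv in((286,284),(325,290),(351,287),(304,163),(310,192),(325,132)):
    z=float(np.median(d[uv[1]-2:uv[1]+3,uv[0]-2:uv[0]+3]));q=np.r_[und(c,uv)[0],1]*z
    print(uv,(V[:3,:3].T@(q-V[:3,3])).round(4))
cv2.imwrite("pics/s1.png",cv2.resize(P["scene"]['p'][160:290,260:440,::-1],None,fx=4,fy=4))
E
```

```text
top [([304.8, 162.0], 544), ([331.8, 168.2], 542), ([298.5, 188.5], 562), ([325.8, 194.7], 562), ([292.1, 215.5], 582), ([319.6, 221.7], 585)]
[[0.5434, 0.36, 0.048], [0.531, 0.307, 0.048], [0.4906, 0.3721, 0.048], [0.4783, 0.3192, 0.048], [0.4378, 0.3843, 0.048], [0.4256, 0.3316, 0.048]]
scene [([327.8, 189.5], 152), ([302.2, 191.9], 164), ([335.3, 200.0], 184), ([308.7, 202.7], 195), ([344.2, 212.0], 229), ([315.8, 215.0], 246)]
[[0.5307, 0.3075, 0.048], [0.5429, 0.3607, 0.048], [0.4784, 0.3199, 0.048], [0.4904, 0.3725, 0.048], [0.4246, 0.3321, 0.048], [0.4371, 0.3852, 0.048]]
[[116, 66, 45], [112, 64, 44], [112, 65, 44], [113, 65, 44], [119, 68, 46], [123, 75, 51], [176, 138, 93], [113, 65, 44], [115, 67, 45], [113, 65, 43]] [[226, 178, 116], [122, 71, 44], [124, 76, 48], [125, 74, 46], [126, 81, 53], [220, 170, 112], [119, 67, 43], [125, 73, 46], [120, 70, 47], [127, 75, 45], [138, 92, 62]]
(286, 284) [0.309 0.392 0.099]
(325, 290) [0.2974 0.3225 0.0708]
(351, 287) [0.3023 0.2744 0.0654]
(304, 163) [0.5412 0.3615 0.0491]
(310, 192) [0.4835 0.3498 0.0485]
(325, 132) [0.6038 0.32   0.0512]
```

```bash
python3 -m handwheel '[{"fingers":-1,"x":-0.008,"y":0,"z":-0.04,"spin":0},{"fingers":-1,"x":-0.016,"y":0,"z":-0.08,"spin":0},{"fingers":-1,"x":-0.023,"y":0,"z":-0.12,"spin":0},{"fingers":-1,"x":-0.031,"y":0,"z":-0.16,"spin":0},{"fingers":-1,"x":-0.039,"y":0,"z":-0.2,"spin":0},{"fingers":-1,"x":-0.047,"y":0,"z":-0.24,"spin":0},{"fingers":-1,"x":-0.054,"y":0,"z":-0.28,"spin":0},{"fingers":-1,"x":-0.062,"y":0,"z":-0.318,"spin":0},{"fingers":-1,"x":-0.062,"y":0,"z":-0.318,"spin":0},{"fingers":-1,"x":-0.062,"y":0,"z":-0.318,"spin":0}]'
```

```text
time_s: 1.1
ee_pos: [0.4375, 0.3843, 0.2239]
eef_rot: [-1.57, 0.001, 1.298]
force: [0.5, 0.2, 0.5]
grip_width: 0.0175
```

```bash
python3 -m handwheel '[{"fingers":-1,"x":0,"y":0.02,"z":0,"spin":0},{"fingers":-1,"x":0,"y":0.04,"z":0,"spin":0},{"fingers":-1,"x":0,"y":0.06,"z":0,"spin":0},{"fingers":-1,"x":0,"y":0.08,"z":0,"spin":0},{"fingers":-1,"x":0,"y":0.1,"z":0,"spin":0},{"fingers":-1,"x":0,"y":0.12,"z":0,"spin":0},{"fingers":-1,"x":0,"y":0.135,"z":0,"spin":0},{"fingers":-1,"x":0,"y":0.145,"z":0,"spin":0},{"fingers":-1,"x":0,"y":0.145,"z":0,"spin":0},{"fingers":-1,"x":0,"y":0.145,"z":0,"spin":0}]'
python3 - <<'E'
from h import *
p,d=cams.camera("scene");cv2.imwrite("pics/s2.png",cv2.resize(p[100:300,220:460,::-1],None,fx=3,fy=3))
E
```

```text
time_s: 2.1
ee_pos: [0.4374, 0.3851, 0.0801]
eef_rot: [-1.571, -0.001, 1.299]
force: [-1.2, 0.1, 0.4]
grip_width: 0.0002
```

View pics/s2.png

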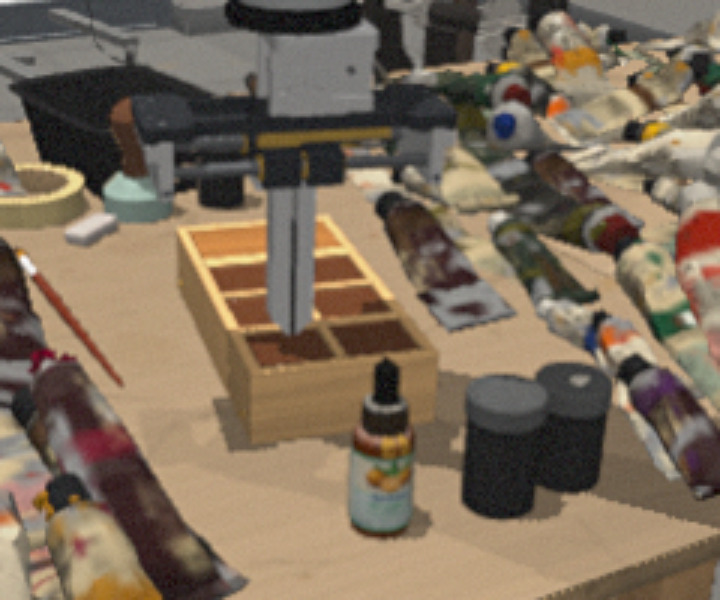

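The shut fingertips hang at (290,333) over the near-left square, and the bottle and jars are clear. Next I feel downward slowly.

```bash
python3 -m handwheel '[{"fingers":-1,"x":0,"y":0.006,"z":0,"spin":0},{"fingers":-1,"x":0,"y":0.01,"z":0,"spin":0},{"fingers":-1,"x":0,"y":0.011,"z":0,"spin":0},{"fingers":-1,"x":0,"y":0.012,"z":0,"spin":0},{"fingers":-1,"x":0,"y":0.013,"z":0,"spin":0},{"fingers":-1,"x":0,"y":0.014,"z":0,"spin":0},{"fingers":-1,"x":0,"y":0.0145,"z":0,"spin":0},{"fingers":-1,"x":0,"y":0.0145,"z":0,"spin":0},{"fingers":-1,"x":0,"y":0.0145,"z":0,"spin":0},{"fingers":-1,"x":0,"y":0.0145,"z":0,"spin":0}]'
```

```text
time_s: 3.15
ee_pos: [0.4375, 0.3848, 0.0672]
eef_rot: [-1.571, -0.0, 1.299]
force: [-9.2, -7.8, 24.6]
grip_width: 0.0005
```

Rigid: it carries 24.6 N at the expected height. Next is near-right.

```bash
python3 -m handwheel '[{"fingers":-1,"x":0,"y":-0.015,"z":0,"spin":0},{"fingers":-1,"x":0,"y":-0.015,"z":0,"spin":0},{"fingers":-1,"x":-0.027,"y":-0.015,"z":-0.001,"spin":0},{"fingers":-1,"x":-0.054,"y":-0.015,"z":-0.002,"spin":0},{"fingers":-1,"x":-0.054,"y":-0.012,"z":-0.002,"spin":0},{"fingers":-1,"x":-0.054,"y":-0.006,"z":-0.002,"spin":0},{"fingers":-1,"x":-0.054,"y":-0.003,"z":-0.002,"spin":0},{"fingers":-1,"x":-0.054,"y":-0.001,"z":-0.002,"spin":0},{"fingers":-1,"x":-0.054,"y":0,"z":-0.002,"spin":0},{"fingers":-1,"x":-0.054,"y":0,"z":-0.002,"spin":0}]'
```

```text
time_s: 4.15
ee_pos: [0.425, 0.3327, 0.067]
eef_rot: [-1.571, 0.0, 1.3]
force: [-12.5, -11.9, 34.1]
grip_width: 0.0005
```

```bash
python3 -m handwheel '[{"fingers":-1,"x":0,"y":-0.015,"z":0,"spin":0},{"fingers":-1,"x":0,"y":-0.015,"z":0,"spin":0},{"fingers":-1,"x":0.001,"y":-0.015,"z":-0.027,"spin":0},{"fingers":-1,"x":0.002,"y":-0.015,"z":-0.054,"spin":0},{"fingers":-1,"x":0.002,"y":-0.012,"z":-0.054,"spin":0},{"fingers":-1,"x":0.002,"y":-0.006,"z":-0.054,"spin":0},{"fingers":-1,"x":0.002,"y":-0.003,"z":-0.054,"spin":0},{"fingers":-1,"x":0.002,"y":-0.001,"z":-0.054,"spin":0},{"fingers":-1,"x":0.002,"y":-0.0005,"z":-0.054,"spin":0},{"fingers":-1,"x":0.002,"y":-0.0005,"z":-0.054,"spin":0}]'
```

```text
time_s: 5.15
ee_pos: [0.4765, 0.3198, 0.0671]
eef_rot: [-1.571, 0.001, 1.3]
force: [-11.3, -9.9, 26.2]
grip_width: 0.0001
```

```bash
python3 -m handwheel '[{"fingers":-1,"x":0,"y":-0.015,"z":0,"spin":0},{"fingers":-1,"x":0,"y":-0.015,"z":0,"spin":0},{"fingers":-1,"x":0.027,"y":-0.015,"z":0.001,"spin":0},{"fingers":-1,"x":0.054,"y":-0.015,"z":0.001,"spin":0},{"fingers":-1,"x":0.054,"y":-0.012,"z":0.001,"spin":0},{"fingers":-1,"x":0.054,"y":-0.006,"z":0.001,"spin":0},{"fingers":-1,"x":0.054,"y":-0.003,"z":0.001,"spin":0},{"fingers":-1,"x":0.054,"y":-0.001,"z":0.001,"spin":0},{"fingers":-1,"x":0.054,"y":0,"z":0.001,"spin":0},{"fingers":-1,"x":0.054,"y":0,"z":0.001,"spin":0}]'
```

```text
time_s: 6.15
ee_pos: [0.4909, 0.3716, 0.0654]
eef_rot: [-1.571, -0.0, 1.299]
force: [0.4, 0.3, 0.1]
grip_width: 0.0003
```

The mid-left square gives: the tip is 1.6 mm lower with almost no force. I press it to the stop.

```bash
python3 -m handwheel '[{"fingers":-1,"x":0,"y":0.001,"z":0,"spin":0},{"fingers":-1,"x":0,"y":0.002,"z":0,"spin":0},{"fingers":-1,"x":0,"y":0.003,"z":0,"spin":0},{"fingers":-1,"x":0,"y":0.004,"z":0,"spin":0},{"fingers":-1,"x":0,"y":0.005,"z":0,"spin":0},{"fingers":-1,"x":0,"y":0.006,"z":0,"spin":0},{"fingers":-1,"x":0,"y":0.007,"z":0,"spin":0},{"fingers":-1,"x":0,"y":0.008,"z":0,"spin":0},{"fingers":-1,"x":0,"y":0.008,"z":0,"spin":0},{"fingers":-1,"x":0,"y":0.008,"z":0,"spin":0}]'
```

```text
time_s: 7.15
ee_pos: [0.4911, 0.3719, 0.0591]
eef_rot: [-1.572, -0.001, 1.299]
force: [-5.7, -7.4, 19.6]
grip_width: 0.0001
```

Hard stop at 8 mm (TCP z 0.0591, 19.6 N). I raise the tool straight up and then look.

```bash
python3 -m handwheel '[{"fingers":-1,"x":0,"y":-0.01,"z":0,"spin":0},{"fingers":-1,"x":0,"y":-0.025,"z":0,"spin":0},{"fingers":-1,"x":0,"y":-0.045,"z":0,"spin":0},{"fingers":-1,"x":0,"y":-0.065,"z":0,"spin":0},{"fingers":-1,"x":0,"y":-0.085,"z":0,"spin":0},{"fingers":-1,"x":0,"y":-0.105,"z":0,"spin":0},{"fingers":-1,"x":0,"y":-0.125,"z":0,"spin":0},{"fingers":-1,"x":0,"y":-0.14,"z":0,"spin":0},{"fingers":-1,"x":0,"y":-0.14,"z":0,"spin":0},{"fingers":-1,"x":0,"y":-0.14,"z":0,"spin":0}]'
python3 - <<'E'
from h import *
p,d=cams.camera("scene");cv2.imwrite("pics/s3.png",cv2.resize(p[100:300,220:460,::-1],None,fx=3,fy=3))
E
```

```text
time_s: 8.15
ee_pos: [0.4907, 0.3719, 0.197]
eef_rot: [-1.571, 0.0, 1.299]
force: [0.1, -0.6, -0.4]
grip_width: 0.0006
```

View pics/s3.png

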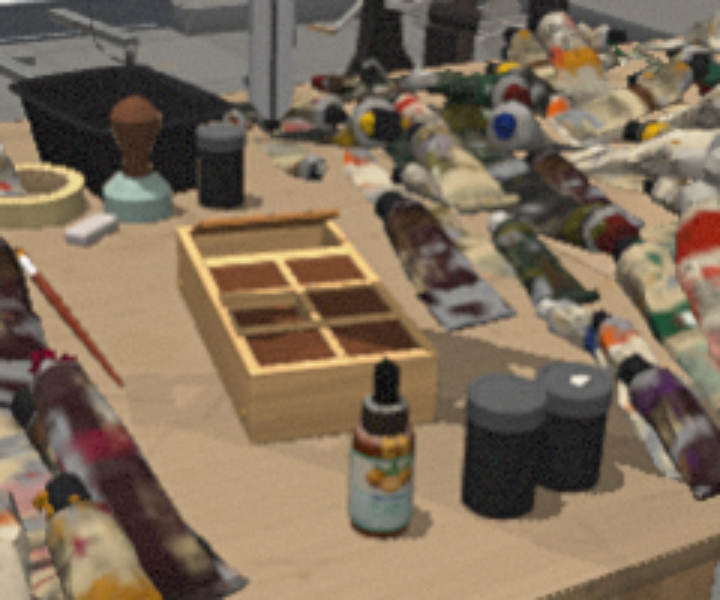

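The mid-left square is sunk at (268,312). The lid stands open, seen nearly edge-on at (265,218). The bottle and jars are where they were and the tool is clear, so I hand in.

```bash
python3 -c "
from station import workorder
print(workorder.hand_in())"
```

```text
the job is handed in; nothing more can be done
None
```

The catch is the middle-left square. I pressed it fully down, the lid sprang open, and I handed the job in at about 8 s of the 48 s allowed.

- **Locating:** I found all six squares in the top and scene views. The two views agreed to about 1 mm at the stated height, and the 54 mm spacing matched.
- **Feeling:** With shut fingertips, near-left, near-right and middle-right were rigid, pushing back at 25–34 N with the TCP at 67 mm. Middle-left gave way.
- **Pressing:** The catch travelled from a TCP height of about 67.1 mm down to 59.1 mm, which is 8 mm, and stopped hard at about 20 N.
- **Last checks:** After I raised the tool, the force read about zero. The last picture showed the square sunk and the lid standing open. The jars and dropper looked unmoved.

No check failed or disagreed. The lid angle was judged only by eye, and I did not measure the jars and dropper again.

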